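# Third hand at the clamping fixture: hold a flange down on its sprung domed rest

## Robot

A 7-joint arm with a two-finger parallel gripper is mounted at the origin on a cart in front of the work surface, level with it; the furniture and walls round the work are solid. World frame = base frame: x ahead of the robot, y to its left, z up, the work surface at z = 0. Lengths are in m, angles in rad, forces in N, time in s.
With the tool pointing down it reaches from about 0.4 to 0.925 m from the base axis. Payload 4.1 kg.
Tool frame: the origin (TCP) lies on the centre line of the jaws, within the pads' length; the fingertips stand 25 mm ahead of it and the grasp point (between the pads) lies 6 mm ahead of it; x points along the fingers, z is the direction in which the jaws open and shut, and the axes are right-handed (so a half turn about x gives the same grasp; the last joint's range is limited). The gripper opens to 85 mm and grips with 20 to 120 N. Pads are 22 mm wide; open, the fingers measure 114 mm over their backs; the gripper's body (76 mm by 85 mm) begins 54 mm behind the grasp point. The pads swing forward as they close: fully open they stand 13 mm farther back than shut.
Start: joints at [1.032, 0.398, 0.045, 1.537, -0.019, 1.207, -0.051], TCP at [0.277, -0.588, 0.256] pointing down, gripper open.
Joint ranges: [-2.82, 2.82], [-0.49, 2.23], [-1.37, 1.46], [0, 2.46], [-1.36, 4.5], [0.23, 2], [-2.94, 2.94]. Speed limits (rad/s): [2.57, 2.57, 3.14, 3.14, 3.14, 3.14, 3.14].

## Interface

Orientations are given as a unit quaternion [x, y, z, w].
In Python, from workcell import arm gives the robot as it stands. The module is installed in compiled form; this text tells all that it offers.
- The arm moves only by the tool drive_tool, never from a script. Its arguments are lists of equal length, an entry for each row: "claw": the opening, from -1 (shut) to 1 (fully open); "xyz": the shift along the tool's x, y, z in units of 60 mm (1.0 is 60 mm), a list of three; "spin": the turn about the tool's x in units of 10 degrees (1.0 is 10 degrees). A call has exactly 8 rows; each row is the pose to reach, as a shift and turn from the pose commanded when the call began, along the tool's axes at that moment; what a row does not reach only later rows make up. A row lasts 1/8 s, in which the tool goes at most 62.5 mm and 10.7 degrees, less where a joint would pass 70% of its speed; a pose out of reach is approached as far as the arm can. A call with a gripper value outside its range is refused whole. The fingers move at their own pace and stop on an object; "force" is the grip in N (left out, the last holds). Time passes only in rows, so rows that repeat a pose let the fingers close, or fill a call up. It gives the time, the measured TCP pose, the force and the opening at its end, in the units of the state.
- arm.get_obs(): the state, without advancing time (a new reading comes with each control period).
- arm.grab_frame(name): name is "scene" or "top" or "wrist"; returns the picture (384x512x3 uint8, blue, green, red); there is no depth.
- arm.get_calibration(name): a dict with "vertical_fov" (degrees; the focal length in pixels is half the picture's height over the tangent of half this angle, whatever the lens; pixels are square), "cx", "cy" (the principal point, pixels), "R" (3x3) and "t" (3): a world point X has camera coordinates R X + t; the wrist camera has in their place "tool_from_camera" (4x4, takes a point from camera to tool coordinates, whose origin is the TCP and whose axes are the tool frame's). Camera axes: x right, y down, z forward; pixel columns grow to the right and rows downward; lengths in m; the calibration is good to about 2 mm. A picture is of the moment at which its call begins: read the wrist's pose just before it. get_calibration takes no time and is no camera call.
- arm.close_job(): hands the job in, once; it reports no verdict.
The state is a dict: "time": time; "joint_pos": joint angles; "qvel": joint speeds; "tau": joint torques, N m; "position": TCP position; "tool_rot": TCP orientation; "force": force on the tool from outside, world axes, zero at the start; "moment": the same for the moment, N m; "gripper_width": finger opening in m.
Only numpy, scipy, OpenCV 4.12 (cv2) and the standard library are available. Lean on these libraries where they do the work, as an engineer would, in place of code of your own. Each camera call takes 0.05 s, during which the arm holds its last target. There are 200 camera calls.

## Task

Pick up the steel flange, set it hub up on the domed sprung rest in the middle of the clamping fixture, lengthwise from clamp post to clamp post, and let go so that it balances there by itself. Then press straight down on its hub with a steady ten newtons or so, until the flange's upper face is level with the undersides of the two clamp straps (about 12 mm down), never driving the rest to its bottom, and finish while still holding it down like that, level and still, so that I can swing the straps over it. Leave the other things where they are.

Things in the scene. Friction and masses are not known exactly. Their poses are not given: they have to be found in the camera images.
- flange: loose steel flange, about 0.45 kg: a flat rectangular plate 104 mm (its own x) by 54 mm (its own y) by 8 mm thick with four dark bolt holes, and a round upright hub of 30 mm diameter in the middle of the upper side, reaching from the plate up to 34 mm above the underside. Starts flat on the bench, hub up. Origin: centre of the underside; z up through the hub. It is the same either way round (half turn).
- hub_top (a point): centre of the hub's flat upper end (a shallow dimple of 9 mm marks it), 34 mm above the flange's underside
- fixture: clamping fixture screwed to the bench: grey base plate 220 mm (its own x, the long axis) by 90 mm by 12 mm; in its centre a sleeve (top at 34 mm) that carries the domed rest; 78 mm either side of the centre along x a round post of 18 mm diameter, with a dark clamp strap (40 x 22 x 8 mm) on it that is turned outward. Strap undersides are 60 mm above the bench, nut and stud tops 78 mm. The straps do not move. Origin: centre of the underside. Same either way round.
- dome_top (a point): highest point of the domed rest (round head of 48 mm diameter, spherical top of 60 mm radius) on the fixture's centre line; 64 mm above the bench at rest, moves down with the rest
- rest (a joint): how far the domed rest is pressed down, m: 0 at the top, 0.020 at its bottom stop. Sprung upward: preload 6.5 N, so that it does not sink under the flange alone, and 0.7 N more for each mm; with the flange on it, it takes about 10 N of push to bring it 12 mm down, where the flange's upper face is level with the strap undersides (60 mm above the bench)
- sand_block: black rubber sanding block 42 x 70 x 30 mm, bystander, origin at the centre of the underside
- tape: small dark roll of tape, 57 mm diameter, 19 mm high, lying flat, bystander, origin at the centre of the underside
- hex_fold: folding hex key set 36 x 95 x 26 mm, bystander, origin at the centre of the underside
Mind the look-alikes: they are no part of the job. Several things have the shape of the flange; the one meant has the colours described above.

How it is judged:
By the outcome, as a careful person would: the job done as asked, in the order asked, and still so for the second after the job is handed in, while the arm keeps its last pose, push and grip.
It also fails if it takes over 48 s, if anything falls off the work surface, if the arm or the gripper's body presses on something with over 40 N, if the wrist force passes 120 N, or if a joint passes its speed limit or range.

## Working session

There is one attempt and no reset: what is moved stays moved. The work goes in short steps, Python scripts to look and compute and a tool call to move; the robot and the scene stay as the last step left them, time stands still between calls to the robot, and variables do not carry over. Pictures are saved under pics/ and viewed, about 8 in all and at most 12, crops included, and the job is handed in when it is done.

Besides the shell and the picture viewer there is one more tool, called after "Call:" by a JSON object that holds its "op" and its "data", one argument or row to a line. drive_tool: Moves the arm, as the interface text tells. Its arguments: {"type":"object","properties":{"claw":{"type":"array","items":{"type":"number"}},"xyz":{"type":"array","items":{"type":"array","items":{"type":"number"}}},"spin":{"type":"array","items":{"type":"number"}},"force":{"type":"number"}},"required":["claw","xyz","spin"]}

```bash
mkdir -p pics; cat > h.py <<'E'
import numpy as np,cv2
from workcell import arm
from scipy.spatial.transform import Rotation as Ro
def ray(name,uv,z,obs=None,cal=None):
    c=cal or arm.get_calibration(name); f=192/np.tan(np.radians(c["vertical_fov"])/2)
    d=np.array([(uv[0]-c["cx"])/f,(uv[1]-c["cy"])/f,1.])
    if name=="wrist":
        T=np.array(c["tool_from_camera"]); R=Ro.from_quat(obs["tool_rot"]).as_matrix()
        o=R@T[:3,3]+obs["position"]; d=R@T[:3,:3]@d
    else:
        R=np.array(c["R"]); o=-R.T@np.array(c["t"]); d=R.T@d
    return o+d*(z-o[2])/d[2]
def proj(name,X,obs=None):
    c=arm.get_calibration(name); f=192/np.tan(np.radians(c["vertical_fov"])/2)
    if name=="wrist":
        T=np.array(c["tool_from_camera"]); R=Ro.from_quat(obs["tool_rot"]).as_matrix()
        p=T[:3,:3].T@(R.T@(np.array(X)-obs["position"])-T[:3,3])
    else: p=np.array(c["R"])@X+np.array(c["t"])
    return np.array([f*p[0]/p[2]+c["cx"],f*p[1]/p[2]+c["cy"]])
E
python3 - <<'E'
from h import *
o=arm.get_obs();print(o)
a=arm.grab_frame("top");b=arm.grab_frame("scene")
cv2.imwrite("pics/top0.png",cv2.resize(a,(800,600)));cv2.imwrite("pics/scene0.png",b)
for n in("top","scene","wrist"):print(n,arm.get_calibration(n))
E
```

```text
{'time': 0.0, 'joint_pos': array([ 1.03203778,  0.3991966 ,  0.0450263 ,  1.53788803, -0.01868886,
        1.20690863, -0.05075304]), 'qvel': array([-0.00028751,  0.00075573,  0.00012797, -0.00253025,  0.00036453,
        0.00237243,  0.00094967]), 'tau': array([-2.62373569e-04, -4.75126183e+01,  1.36493403e+00, -2.54218823e+01,
        1.15828394e-02,  9.32591764e-03, -8.56253138e-06]), 'position': array([ 0.27648955, -0.58760807,  0.25525673]), 'tool_rot': array([ 0.37921588,  0.59764739, -0.37855403,  0.59641408]), 'force': array([0.22508713, 0.33474333, 0.54970218]), 'moment': array([-0.00371249, -0.00277611,  0.00892163]), 'gripper_width': 0.08532211820780657}
top {'vertical_fov': 51.85195262777765, 'cx': 251.79651162700745, 'cy': 190.6243934165413, 'R': array([[ 0.00950235, -0.99990898,  0.00957836],
       [-0.98600039, -0.01096399, -0.16638217],
       [ 0.16647204, -0.00786324, -0.98601482]]), 't': array([-0.1001324 ,  0.54378151,  1.27363621])}
scene {'vertical_fov': 46.369009924705345, 'cx': 264.3267428307844, 'cy': 186.38329421809604, 'R': array([[ 0.74545279, -0.6661268 ,  0.02398372],
       [-0.2724683 , -0.33735855, -0.90108281],
       [ 0.60832653,  0.6651799 , -0.43298331]]), 't': array([-0.46480382,  0.18578906,  1.16586245])}
wrist {'vertical_fov': 66.89701944610688, 'cx': 259.0238422805976, 'cy': 192.9157717937701, 'tool_from_camera': array([[-5.01945017e-04, -3.02370611e-01,  9.53190307e-01,
        -1.17014316e-01],
       [-9.58077900e-04, -9.53189844e-01, -3.02370969e-01,
         7.62728823e-02],
       [ 9.99999415e-01, -1.06500417e-03,  1.88754293e-04,
        -3.30597418e-04],
       [ 0.00000000e+00,  0.00000000e+00,  0.00000000e+00,
         1.00000000e+00]])}
```

View pics/top0.png

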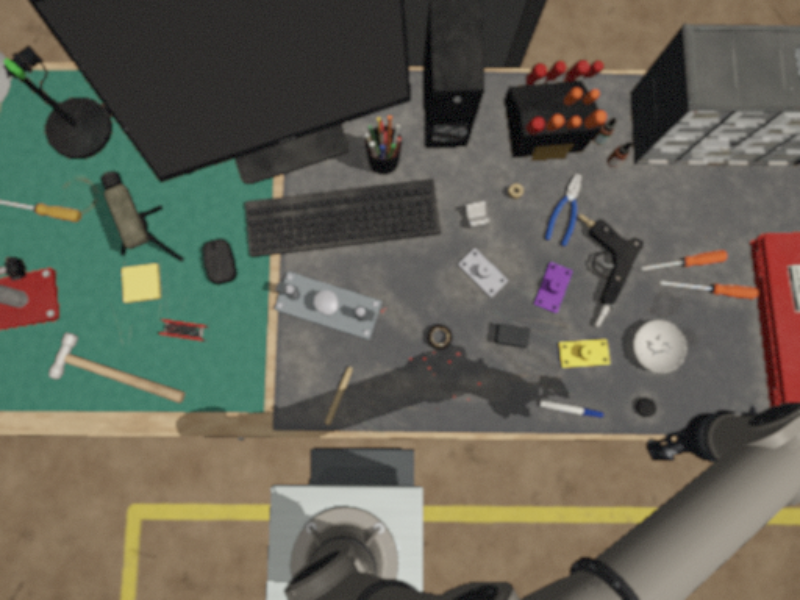

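View pics/scene0.png

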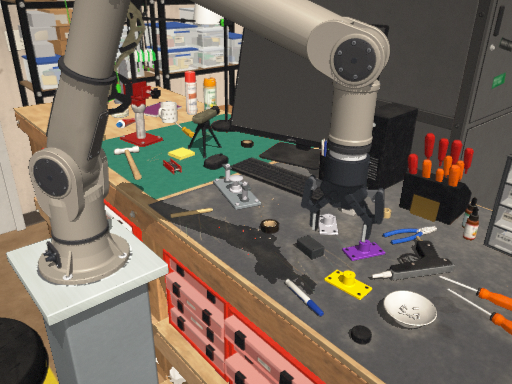

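The steel-grey flange is at about (484,272) in the enlarged top view. The purple and yellow plates are look-alikes. The fixture has its dome at (326,302) and posts at (290,290) and (361,313).

```bash
python3 - <<'E'
from h import *
s=.64
def T(u,v,z): return ray("top",(u*s,v*s),z)
print("hub",T(482,269.5,.034)[:2]); 
cs=[T(*p,.008)[:2] for p in((475,249),(508,281),(493,296),(460,263))]
print(cs,np.mean(cs,0))
print("dome",T(326,302,.062)); p,q=T(290,290,.075),T(361,313,.075);print(p,q,np.linalg.norm(p-q),(p+q)/2,np.degrees(np.arctan2(*(q-p)[1::-1])))
o=arm.get_obs();R=Ro.from_quat(o["tool_rot"]).as_matrix();print(R.round(3), o["position"])
E
```

```text
hub [ 0.61158499 -0.28693768]
[array([ 0.66388721, -0.27596949]), array([ 0.59188197, -0.34825202]), array([ 0.55778782, -0.31438648]), array([ 0.63147135, -0.24215838])] [ 0.61125709 -0.29519159]
dome [0.53164101 0.04763784 0.062     ]
[0.55414356 0.12223793 0.075     ] [ 0.50717148 -0.02710003  0.075     ] 0.15655095850112877 [0.53065752 0.04756895 0.075     ] -107.46020777361323
[[-0.001  0.905  0.426]
 [ 0.002  0.426 -0.905]
 [-1.    -0.    -0.002]] [ 0.27655517 -0.58764044  0.25537626]
```

Call:
{"op": "drive_tool", "data": {
  "claw": [1,1,1,1,1,1,1,1],
  "xyz": [
    [0.1,0.9,-0.3],
    [0.2,1.8,-0.5],
    [0.3,2.7,-0.8],
    [0.4,3.6,-1.05],
    [0.5,4.5,-1.3],
    [0.6,5.4,-1.6],
    [0.8,6.3,-1.9],
    [0.9,7.15,-2.1]
  ],
  "spin": [0,-0.3,-0.6,-0.9,-1.2,-1.5,-1.8,-2.0]
}}

```text
time: 1.1
position: [0.612, -0.2893, 0.2011]
tool_rot: [0.269, 0.655, -0.269, 0.653]
force: [0.7, -1.2, 0.5]
gripper_width: 0.0857
```

Call:
{"op": "drive_tool", "data": {
  "claw": [1,1,1,1,1,1,1,1],
  "xyz": [
    [0,0,0],
    [0,0,0],
    [0,0,0],
    [0,0,0],
    [0,0,0],
    [0,0,0],
    [0,0,0],
    [0,0,0]
  ],
  "spin": [0,0,0,0,0,0,0,0]
}}

```text
time: 2.1
position: [0.6113, -0.2914, 0.2023]
tool_rot: [0.269, 0.654, -0.269, 0.654]
force: [0.2, 0.1, 0.2]
gripper_width: 0.0855
```

```bash
cat > look.py <<'E'
from h import *
import sys
o=arm.get_obs();a=arm.grab_frame("wrist");cv2.imwrite("pics/%s.png"%sys.argv[1],a)
R=Ro.from_quat(o["tool_rot"]).as_matrix()
print(o["time"],o["position"],R.round(4).tolist(),o["joint_pos"].round(2),o["force"].round(2),o["gripper_width"])
np.savez("pics/%s.npz"%sys.argv[1],**o)
E
python3 look.py w1
```

```text
2.1 [ 0.61132522 -0.29142139  0.20233953] [[0.0001, 0.7045, 0.7097], [-0.0001, 0.7097, -0.7045], [-1.0, -0.0, 0.0001]] [ 0.5   0.49 -0.17  1.52  0.09  1.14 -0.47] [0.22 0.13 0.23] 0.08549130931507488
```

View pics/w1.png

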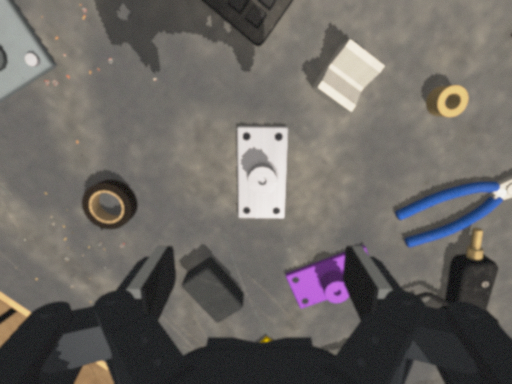

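The flange is aligned with the tool: its hub is at about (262,178) and its corners are at (238,126), (288,126), (286,218) and (239,218).

```bash
cat > seg.py <<'E'
from h import *
import sys
n=sys.argv[1];o=dict(np.load(f"pics/{n}.npz"));a=cv2.imread(f"pics/{n}.png")
R=Ro.from_quat(o["tool_rot"]).as_matrix()
cs=[ray("wrist",p,.008,o) for p in((238,126),(288,126),(286.5,218),(239,218))]
c=np.mean(cs,0);print([x.round(4).tolist() for x in cs],c,[np.linalg.norm(cs[i]-cs[i-1]) for i in range(4)])
h=ray("wrist",(262.5,173.5),.034,o);print("hub",h)
d=cs[0]-cs[3]+cs[1]-cs[2];print("ang",np.degrees(np.arctan2(d[1],d[0])),"tool y",np.degrees(np.arctan2(R[1,1],R[0,1])))
for q in(c,h):print("tool shift units",R.T@(q-o["position"])/.06)
g=cv2.resize(a[110:235,200:325],(750,750//1),interpolation=cv2.INTER_CUBIC)[:600];cv2.imwrite("pics/crop.png",g)
E
python3 seg.py w1
```

```text
[[0.6314, -0.2392, 0.008], [0.6685, -0.2761, 0.008], [0.5962, -0.3508, 0.008], [0.5573, -0.3121, 0.008]] [ 0.61333826 -0.29457921  0.008     ] [np.float64(0.10394509887960073), np.float64(0.05236987049710472), np.float64(0.10396251771262674), np.float64(0.05489138296812395)]
hub [ 0.61791258 -0.28891607  0.034     ]
ang 45.2334964825668 tool y 45.210427464540416
tool shift units [ 3.23899961 -0.01370337  0.06049551]
tool shift units [2.80566433 0.10699103 0.04815955]
```

View pics/crop.png

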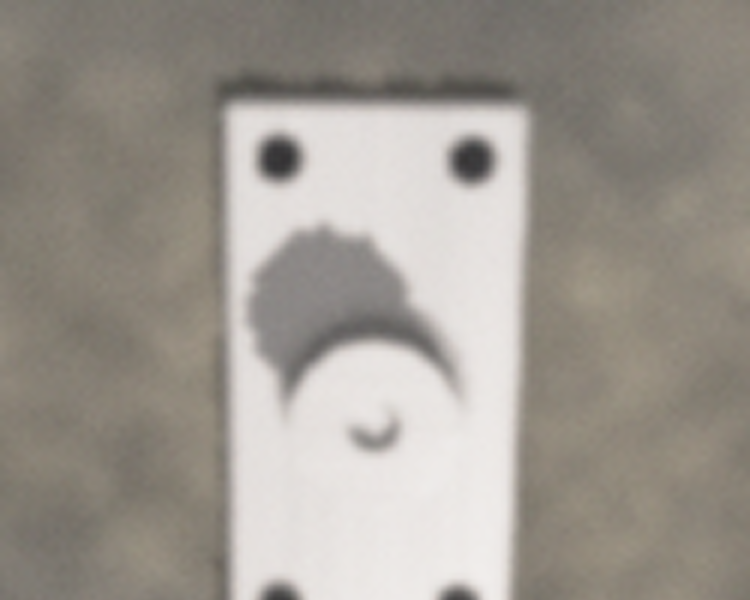

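Call:
{"op": "drive_tool", "data": {
  "claw": [0.1,0.1,0.1,0.1,0.1,0.1,0.1,0.1],
  "xyz": [
    [0,-0.015,0.05],
    [0.4,-0.015,0.05],
    [0.8,-0.015,0.05],
    [1.3,-0.015,0.05],
    [1.8,-0.015,0.05],
    [2.2,-0.015,0.05],
    [2.5,-0.015,0.05],
    [2.5,-0.015,0.05]
  ],
  "spin": [0,0,0,0,0,0,0,0],
  "force": 30
}}

```text
time: 3.15
position: [0.6119, -0.294, 0.0508]
tool_rot: [0.269, 0.655, -0.269, 0.653]
force: [-0.1, 0.9, -0.5]
gripper_width: 0.0469
```

```bash
python3 look.py w2
```

```text
3.15 [ 0.61185159 -0.29395206  0.05080836] [[-0.0027, 0.7046, 0.7096], [0.001, 0.7096, -0.7046], [-1.0, -0.0012, -0.0026]] [ 0.49  0.65 -0.15  1.63  0.12  0.88 -0.49] [-0.12  0.86 -0.54] 0.04687508448389081
```

View pics/w2.png

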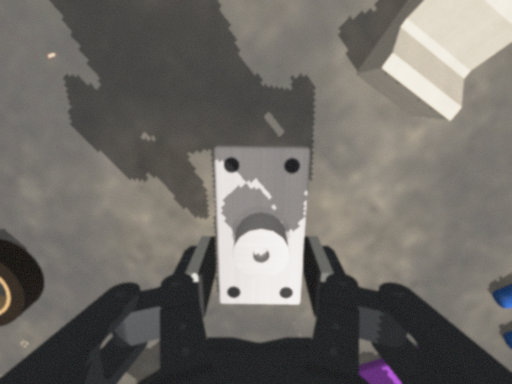

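The hub, at (261,254), is centred between the pads at (214) and (307). I'll check its y alignment, then descend.

```bash
python3 - <<'E'
from h import *
o=dict(np.load("pics/w2.npz"));R=Ro.from_quat(o["tool_rot"]).as_matrix()
print(R.T@(ray("wrist",(261,254),.034,o)-o["position"]))
E
```

```text
[0.01680669 0.00080608 0.00030526]
```

Call:
{"op": "drive_tool", "data": {
  "claw": [0.1,0.1,0.1,0.1,0.1,0.1,0.1,0.1],
  "xyz": [
    [0.05,0,0],
    [0.1,0,0],
    [0.15,0,0],
    [0.2,0,0],
    [0.2,0,0],
    [0.2,0,0],
    [0.2,0,0],
    [0.2,0,0]
  ],
  "spin": [0,0,0,0,0,0,0,0]
}}

```text
time: 4.2
position: [0.6128, -0.2943, 0.0404]
tool_rot: [0.269, 0.654, -0.269, 0.654]
force: [0.9, 0.1, -0.1]
gripper_width: 0.0467
```

Call:
{"op": "drive_tool", "data": {
  "claw": [0.1,0.1,-0.3,-0.6,-1,-1,-1,-1],
  "xyz": [
    [0.05,0,0],
    [0.05,0,0],
    [0.05,0,0],
    [0.05,0,0],
    [0.05,0,0],
    [0.05,0,0],
    [0.05,0,0],
    [0.05,0,0]
  ],
  "spin": [0,0,0,0,0,0,0,0],
  "force": 50
}}

```text
time: 5.2
position: [0.6128, -0.2943, 0.0375]
tool_rot: [0.269, 0.654, -0.269, 0.654]
force: [-0.6, 1.0, 2.1]
gripper_width: 0.0288
```

Call:
{"op": "drive_tool", "data": {
  "claw": [-1,-1,-1,-1,-1,-1,-1,-1],
  "xyz": [
    [-0.1,0,0],
    [-0.4,0,0],
    [-0.8,0,0],
    [-1.2,0,0],
    [-1.6,0,0],
    [-1.9,0,0],
    [-2,0,0],
    [-2,0,0]
  ],
  "spin": [0,0,0,0,0,0,0,0]
}}

```text
time: 6.2
position: [0.6127, -0.2942, 0.1573]
tool_rot: [0.269, 0.654, -0.269, 0.654]
force: [-0.4, -0.9, -3.9]
gripper_width: 0.0286
```

```bash
python3 - <<'E'
from h import *
o=arm.get_obs();R=Ro.from_quat(o["tool_rot"]).as_matrix()
print(o["position"],o["force"],o["gripper_width"],R.T@(np.array([.531,.0476,.16])-o["position"])/.06, R[:,2])
E
```

```text
[ 0.61266266 -0.29420036  0.15732893] [-0.35127846 -0.87287392 -3.94196917] 0.028564729606390803 [-0.04502311  3.08343698 -4.97964792] [ 7.09611333e-01 -7.04593325e-01  4.95230307e-05]
```

Call:
{"op": "drive_tool", "data": {
  "claw": [-1,-1,-1,-1,-1,-1,-1,-1],
  "xyz": [
    [-0.05,0.2,-0.4],
    [-0.05,0.4,-1.1],
    [-0.05,0.7,-1.9],
    [-0.05,1.0,-2.7],
    [-0.05,1.3,-3.4],
    [-0.05,1.5,-3.9],
    [-0.05,1.6,-4.2],
    [-0.05,1.6,-4.2]
  ],
  "spin": [-0.3,-0.7,-1.1,-1.5,-1.9,-2.3,-2.6,-2.7]
}}

```text
time: 7.2
position: [0.5011, -0.0479, 0.1599]
tool_rot: [0.108, 0.699, -0.109, 0.698]
force: [-0.2, -1.5, -3.2]
gripper_width: 0.0284
```

Call:
{"op": "drive_tool", "data": {
  "claw": [-1,-1,-1,-1,-1,-1,-1,-1],
  "xyz": [
    [0,0,0],
    [0,0,0],
    [0,0,0],
    [0,0,0],
    [0,0,0],
    [0,0,0],
    [0,0,0],
    [0,0,0]
  ],
  "spin": [0,0,0,0,0,0,0,0]
}}

```text
time: 8.2
position: [0.5016, -0.0485, 0.1603]
tool_rot: [0.109, 0.699, -0.109, 0.699]
force: [0.2, -1.2, -4.5]
gripper_width: 0.0281
```

```bash
python3 look.py w3
```

```text
8.2 [ 0.50158421 -0.04851578  0.16029915] [[0.0, 0.3056, 0.9522], [-0.0001, 0.9522, -0.3056], [-1.0, -0.0001, 0.0]] [ 0.32  0.25 -0.36  1.98  0.11  0.93 -0.4 ] [ 0.21 -1.19 -4.49] 0.028130073777055602
```

View pics/w3.png

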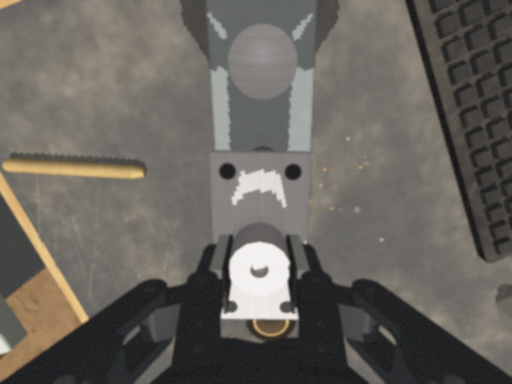

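The dome is at about (263,61.5) with a radius of about 36 px. The held hub's dimple is at (259,270), and the far plate corners are at (210,152) and (312,152).

```bash
python3 - <<'E'
from h import *
a=cv2.imread("pics/w3.png")
o=dict(np.load("pics/w3.npz"));R=Ro.from_quat(o["tool_rot"]).as_matrix();p=o["position"]
g=cv2.GaussianBlur(cv2.cvtColor(a,cv2.COLOR_BGR2GRAY),(3,3),0)
c=cv2.HoughCircles(g[0:130,190:340],cv2.HOUGH_GRADIENT,1,30,param1=60,param2=12,minRadius=30,maxRadius=42);print(c)
for uv in((263,61.5),(263,62.5)):
  q=ray("wrist",uv,.059,o);print("dome",q,R.T@(q-p)*1e3)
L,Rr,T,B=[ray("wrist",u,.059,o) for u in((228,61.5),(298.5,61.5),(263,23),(263,100))];print(np.linalg.norm(L-Rr),np.linalg.norm(T-B))
uz=p[2]-.0375
q=ray("wrist",(259,269.5),uz+.034,o);print("hub",R.T@(q-p)*1e3)
# axis of held flange and fixture edges
def ang(x,y,z):d=ray("wrist",x,z,o)-ray("wrist",y,z,o);return np.degrees(np.arctan2(d[1],d[0]))
print("fix edges",ang((207,10),(215,150),.012),ang((319,10),(312.5,150),.012))
print("plate far edge",ang((210,152),(312,152),uz+.008)+90,"tool",np.degrees(np.arctan2(R[1,1],R[0,1])))
cs=[R.T@(ray("wrist",u,uz+.008,o)-p)*1e3 for u in((210,152),(312,152),(221,319),(298,319))];print(np.round(cs,1))
cv2.imwrite("pics/c3.png",np.hstack([cv2.resize(a[0:160,190:340],(560,600),interpolation=cv2.INTER_CUBIC)]))
E
```

```text
[[[75.5 61.5 38.1]]]
dome [0.53462666 0.04856761 0.059     ] [101.28840769 102.54729836   1.79298429]
dome [0.53443522 0.04796444 0.059     ] [101.28847448 101.91448142   1.79500045]
0.04858208697894437 0.048746635328408436
hub [ 3.49991008  0.44812113 -1.12344859]
fix edges 72.79018705828764 72.69267030084586
plate far edge 252.1458864498922 tool 72.20786639641145
[[ 29.5  52.1 -25.9]
 [ 29.5  52.1  25.8]
 [ 29.5 -50.8 -24.5]
 [ 29.5 -50.9  22.8]]
```

View pics/c3.png

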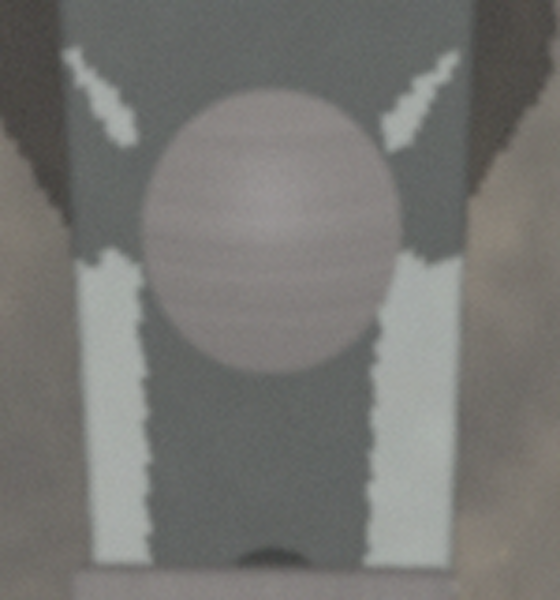

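```bash
python3 - <<'E'
from h import *
for i in range(2):
  c=arm.get_calibration("wrist");print(c["cx"],c["cy"],c["vertical_fov"],c["tool_from_camera"][:,3])
c=arm.get_calibration("wrist");print(c["tool_from_camera"])
o=dict(np.load("pics/w3.npz"));print(ray("wrist",(259,269.5),o["position"][2]-.0035,o)-o["position"],ray("wrist",(259,269.5),o["position"][2]-.0035,o,c)-o["position"])
E
```

```text
259.0238422805976 192.9157717937701 66.89701944610688 [-0.11701533  0.07690417 -0.0011217   1.        ]
259.0238422805976 192.9157717937701 66.89701944610688 [-0.11701533  0.07690417 -0.0011217   1.        ]
[[-6.87685413e-04 -3.02865384e-01  9.53033098e-01 -1.17015327e-01]
 [-9.58775125e-04 -9.53032686e-01 -3.02865945e-01  7.69041684e-02]
 [ 9.99999304e-01 -1.12202092e-03  3.65006879e-04 -1.12169975e-03]
 [ 0.00000000e+00  0.00000000e+00  0.00000000e+00  1.00000000e+00]]
[-0.00093277  0.00076958 -0.0035    ] [-0.00093277  0.00076958 -0.0035    ]
```

Call:
{"op": "drive_tool", "data": {
  "claw": [-1,-1,-1,-1,-1,-1,-1,-1],
  "xyz": [
    [0,0.3,0.035],
    [0,0.7,0.035],
    [0,1.1,0.035],
    [0,1.5,0.035],
    [0,1.7,0.035],
    [0,1.7,0.035],
    [0.2,1.7,0.035],
    [0.3,1.7,0.035]
  ],
  "spin": [-0.07,-0.07,-0.07,-0.07,-0.07,-0.07,-0.07,-0.07]
}}

```text
time: 9.25
position: [0.5338, 0.0465, 0.1409]
tool_rot: [0.105, 0.7, -0.106, 0.698]
force: [-1.1, -1.2, -4.1]
gripper_width: 0.0284
```

Call:
{"op": "drive_tool", "data": {
  "claw": [-1,-1,-1,-1,-1,-1,-1,-1],
  "xyz": [
    [0.1,0,0],
    [0.1,0,0],
    [0.1,0,0],
    [0.1,0,0],
    [0.1,0,0],
    [0.1,0,0],
    [0.1,0,0],
    [0.1,0,0]
  ],
  "spin": [0,0,0,0,0,0,0,0]
}}

```text
time: 10.25
position: [0.5348, 0.0479, 0.1363]
tool_rot: [0.105, 0.699, -0.105, 0.699]
force: [-0.7, 0.0, -3.7]
gripper_width: 0.0282
```

```bash
python3 look.py w4; python3 - <<'E'
from h import *
a=cv2.imread("pics/w4.png");b=arm.grab_frame("scene");cv2.imwrite("pics/s4.png",b)
c=proj("scene",np.array([.533,.048,.08]));u,v=map(int,c);print(c)
x=max(u-50,0);y=max(v-60,0)
np.save("pics/s4off.npy",[x,y])
m=np.zeros((600,800,3),np.uint8);m[:288,:384]=cv2.resize(a,(384,288));m[:600,400:800]=cv2.resize(b[y:y+120,x:x+80],(400,600),interpolation=cv2.INTER_CUBIC)
m[300:600,:400]=cv2.resize(a[0:150,150:350],(400,300),interpolation=cv2.INTER_CUBIC)
cv2.imwrite("pics/m4.png",m)
E
```

```text
10.25 [0.53478817 0.0479357  0.13630897] [[0.0001, 0.294, 0.9558], [-0.0001, 0.9558, -0.294], [-1.0, -0.0001, 0.0001]] [ 0.16  0.34 -0.39  1.93  0.17  0.9  -0.62] [-0.72  0.01 -3.68] 0.028230514527969555
[234.93001618 172.00142309]
```

View pics/m4.png

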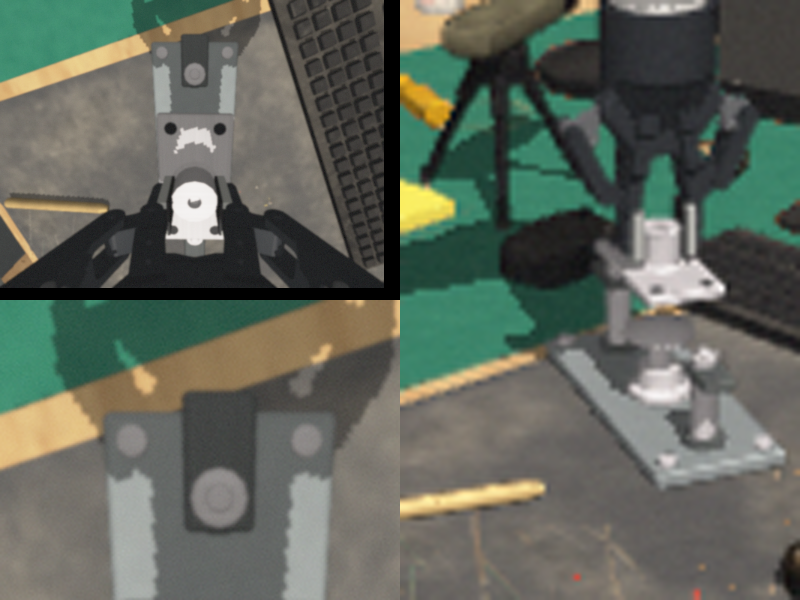

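The far nut's stud is at (259.5,99) and the base's far corners are at (203,56.5) and (317,56.5). The held hub is at (258.7,269.3), with the plate's far corners at (210.7,150.7) and (312,150.7).

```bash
python3 - <<'E'
from h import *
o=dict(np.load("pics/w4.npz"));R=Ro.from_quat(o["tool_rot"]).as_matrix();p=o["position"]
t=lambda u,z:(R.T@(ray("wrist",u,z,o)-p)*1e3).round(2)
uz=p[2]-.0375
print("stud",t((259.5,99),.078));print("base far",t((203,56.5),.012),t((317,56.5),.012))
print("hub",t((258.7,269.3),uz+.034),"plate",t((210.7,150.7),uz+.008),t((312,150.7),uz+.008))
print(arm.get_calibration("wrist")["tool_from_camera"][:3,3])
a=cv2.imread("pics/w4.png");g=cv2.GaussianBlur(cv2.cvtColor(a,cv2.COLOR_BGR2GRAY),(3,3),0)
print(cv2.HoughCircles(g[60:140,210:310],cv2.HOUGH_GRADIENT,1,30,param1=60,param2=10,minRadius=10,maxRadius=20))
# scene: predicted pixels for dome centre and hub in crop coords
off=np.load("pics/s4off.npy")
for n,X in(("hub",[*p[:2],uz+.034]),("dome",[*p[:2],.064])):print(n,(proj("scene",np.array(X))-off)*5+[400,0])
E
```

```text
stud [58.3  77.76 -0.73]
base far [124.3  108.78 -43.4 ] [124.31 108.7   43.03]
hub [ 3.5   0.57 -1.27] plate [ 29.49  52.78 -25.48] [29.5  52.72 25.74]
[-0.11701528  0.07691778 -0.00112867]
[[[48.5 38.5 14.9]]]
hub [656.50310175 225.44502784]
dome [656.92087529 321.30399724]
```

Call:
{"op": "drive_tool", "data": {
  "claw": [-1,-1,-1,-1,-1,-1,-1,-1],
  "xyz": [
    [0.1,-0.01,0],
    [0.2,-0.01,0],
    [0.3,-0.01,0],
    [0.4,-0.01,0],
    [0.48,-0.01,0],
    [0.52,-0.01,0],
    [0.55,-0.01,0],
    [0.55,-0.01,0]
  ],
  "spin": [-0.05,-0.05,-0.05,-0.05,-0.05,-0.05,-0.05,-0.05]
}}

```text
time: 11.35
position: [0.5346, 0.0473, 0.1033]
tool_rot: [0.102, 0.7, -0.102, 0.7]
force: [-0.7, 0.0, -3.6]
gripper_width: 0.0286
```

Call:
{"op": "drive_tool", "data": {
  "claw": [-1,-1,-1,-1,-1,-1,-1,-1],
  "xyz": [
    [0.01,0,0],
    [0.02,0,0],
    [0.03,0,0],
    [0.04,0,0],
    [0.04,0,0],
    [0.04,0,0],
    [0.04,0,0],
    [0.04,0,0]
  ],
  "spin": [0,0,0,0,0,0,0,0]
}}

```text
time: 12.35
position: [0.5347, 0.0474, 0.1012]
tool_rot: [0.102, 0.7, -0.102, 0.7]
force: [-1.0, 0.2, 1.1]
gripper_width: 0.0281
```

Call:
{"op": "drive_tool", "data": {
  "claw": [-0.3,-0.25,-0.2,-0.1,0,0.1,0.1,0.1],
  "xyz": [
    [0,0,0],
    [0,0,0],
    [0,0,0],
    [0,0,0],
    [0,0,0],
    [0,0,0],
    [0,0,0],
    [0,0,0]
  ],
  "spin": [0,0,0,0,0,0,0,0],
  "force": 20
}}

```text
time: 13.35
position: [0.5346, 0.0473, 0.1009]
tool_rot: [0.102, 0.7, -0.102, 0.7]
force: [-0.1, 0.5, 0.1]
gripper_width: 0.047
```

```bash
cat > mont.py <<'E'
from h import *
import sys
n=sys.argv[1];a=cv2.imread(f"pics/{n}.png");b=arm.grab_frame("scene")
x,y=np.load("pics/s4off.npy")
m=np.zeros((600,800,3),np.uint8)
m[:300,:400]=cv2.resize(a,(400,300));m[:600,400:800]=cv2.resize(b[y:y+120,x:x+80],(400,600),interpolation=cv2.INTER_CUBIC)
m[300:600,:400]=cv2.resize(a[140:335,130:390],(400,300),interpolation=cv2.INTER_CUBIC)
cv2.imwrite(f"pics/m{n}.png",m);cv2.imwrite(f"pics/s{n}.png",b)
E
python3 look.py w5;python3 mont.py w5
```

```text
13.35 [0.5346043  0.04734686 0.10087734] [[0.0, 0.2857, 0.9583], [-0.0001, 0.9583, -0.2857], [-1.0, -0.0001, 0.0001]] [ 0.15  0.39 -0.38  1.95  0.2   0.83 -0.63] [-0.07  0.48  0.14] 0.0470257571500104
```

View pics/mw5.png

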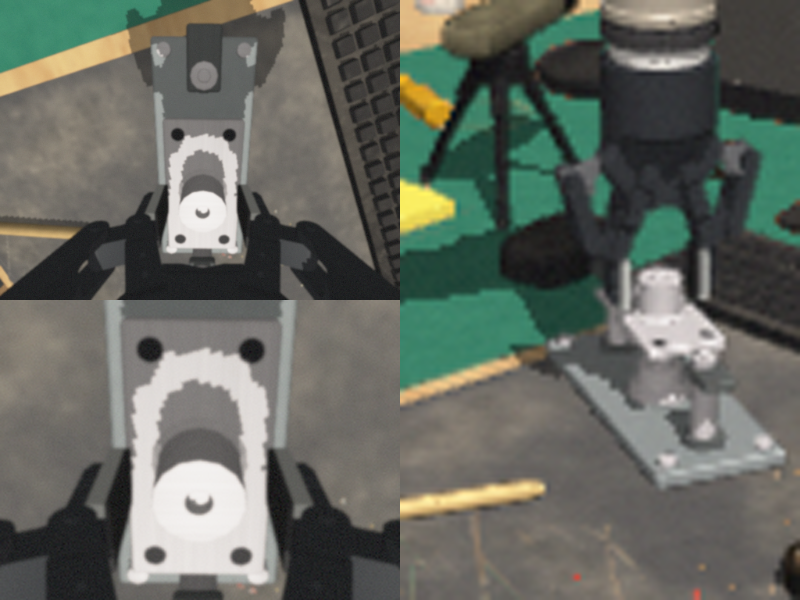

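Call:
{"op": "drive_tool", "data": {
  "claw": [0.1,0.1,0.1,0.1,0.1,0.1,0.1,0.1],
  "xyz": [
    [-0.05,0,0],
    [-0.15,0,0],
    [-0.3,0,0],
    [-0.5,0,0],
    [-0.7,0,0],
    [-0.9,0,0],
    [-1.0,0,0],
    [-1.0,0,0]
  ],
  "spin": [0,0,0,0,0,0,0,0]
}}

```text
time: 14.45
position: [0.5349, 0.0474, 0.1614]
tool_rot: [0.102, 0.699, -0.102, 0.7]
force: [-1.0, 0.2, -0.1]
gripper_width: 0.047
```

Call:
{"op": "drive_tool", "data": {
  "claw": [-1,-1,-1,-1,-1,-1,-1,-1],
  "xyz": [
    [0,0,0],
    [0,0,0],
    [0,0,0],
    [0,0,0],
    [0,0,0],
    [0,0,0],
    [0,0,0],
    [0,0,0]
  ],
  "spin": [0,0,0,0,0,0,0,0]
}}

```text
time: 15.45
position: [0.5346, 0.0473, 0.1609]
tool_rot: [0.102, 0.7, -0.102, 0.7]
force: [0.9, 0.3, -0.1]
gripper_width: 0.0002
```

```bash
python3 look.py w6;python3 mont.py w6
```

```text
15.45 [0.5346333  0.04734347 0.16092249] [[0.0001, 0.2856, 0.9583], [-0.0001, 0.9583, -0.2856], [-1.0, -0.0001, 0.0002]] [ 0.17  0.31 -0.4   1.9   0.15  0.95 -0.59] [ 0.94  0.32 -0.13] 0.00020684850718631872
```

View pics/mw6.png

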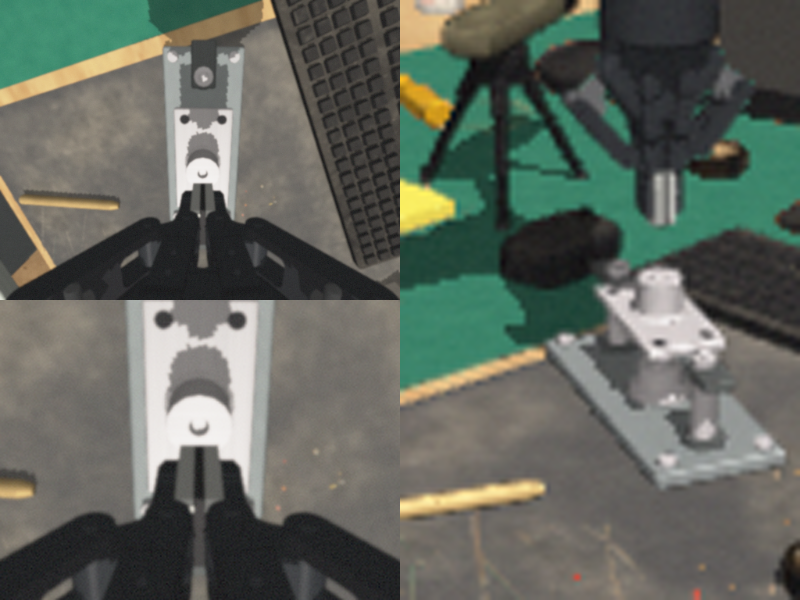

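```bash
python3 - <<'E'
from h import *
o=dict(np.load("pics/w6.npz"));R=Ro.from_quat(o["tool_rot"]).as_matrix();p=o["position"]
t=lambda u,z:(R.T@(ray("wrist",u,z,o)-p)*1e3).round(2)
a=cv2.imread("pics/w6.png");g=cv2.cvtColor(a,cv2.COLOR_BGR2GRAY)
print("dimple",t((259.4,220.5),.098),"far corners",t((224,139.5),.072),t((297,139.5),.072))
print("stud",t((203*1.28,76.5*1.28),.078))
# scene: corners of bright plate
b=cv2.imread("pics/sw6.png");off=np.load("pics/s4off.npy")
ax=R[:,1];az=R[:,2];c0=np.array([p[0],p[1],.072])
for s1,s2 in((1,1),(1,-1),(-1,-1),(-1,1)):
  print(s1,s2,(proj("scene",c0+ax*.052*s1+az*.027*s2)-off)*5+[400,0])
print("hub",(proj("scene",np.array([p[0],p[1],.098]))-off)*5+[400,0])
x,y=off;cv2.imwrite("pics/z6.png",cv2.resize(b[y+45:y+90,x+25:x+85],(800,600),interpolation=cv2.INTER_CUBIC))
E
```

```text
dimple [62.92  0.36 -0.83] far corners [ 88.91  50.88 -25.62] [88.92 50.82 25.66]
stud [82.92 78.56 -0.46]
1 1 [665.52537665 276.05670078]
1 -1 [591.72861547 287.82698592]
-1 -1 [648.35722821 347.88451301]
-1 1 [725.59609246 334.56110804]
hub [657.09133136 274.75446601]
```

View pics/z6.png

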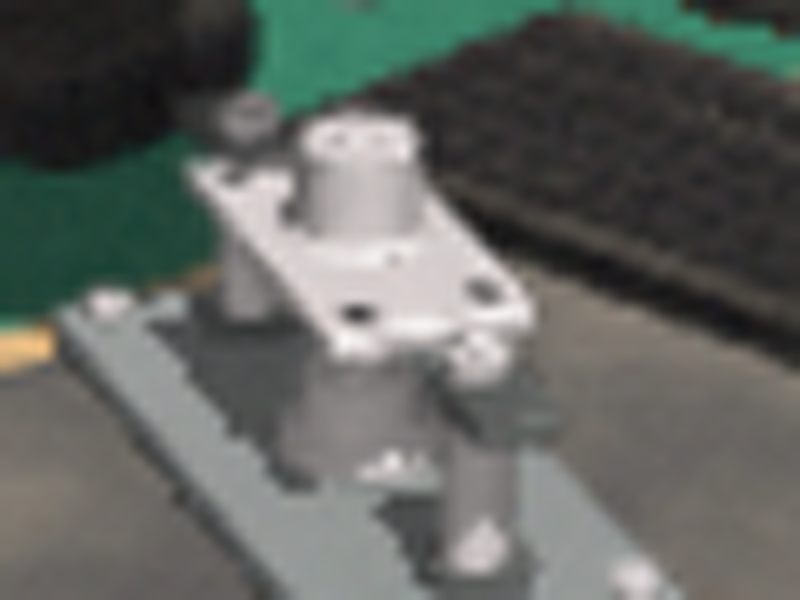

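The flange balances by itself. The plate matches the predicted level corners to within about 1.5°, and the hub is within about 0.5 mm of the tool axis. Next is the press with shut fingers.

Call:
{"op": "drive_tool", "data": {
  "claw": [-1,-1,-1,-1,-1,-1,-1,-1],
  "xyz": [
    [0.1,0,0],
    [0.2,0,0],
    [0.3,0,0],
    [0.4,0,0],
    [0.5,0,0],
    [0.55,0,0],
    [0.58,0,0],
    [0.58,0,0]
  ],
  "spin": [0,0,0,0,0,0,0,0],
  "force": 30
}}

```text
time: 16.55
position: [0.5347, 0.0474, 0.1261]
tool_rot: [0.102, 0.7, -0.102, 0.7]
force: [0.3, -0.1, -0.6]
gripper_width: 0.0001
```

Call:
{"op": "drive_tool", "data": {
  "claw": [-1,-1,-1,-1,-1,-1,-1,-1],
  "xyz": [
    [0.02,0,0],
    [0.04,0,0],
    [0.06,0,0],
    [0.08,0,0],
    [0.1,0,0],
    [0.1,0,0],
    [0.1,0,0],
    [0.1,0,0]
  ],
  "spin": [0,0,0,0,0,0,0,0]
}}

```text
time: 17.55
position: [0.5348, 0.0474, 0.1203]
tool_rot: [0.102, 0.699, -0.102, 0.7]
force: [0.6, 0.2, 3.6]
gripper_width: -0.0003
```

Call:
{"op": "drive_tool", "data": {
  "claw": [-1,-1,-1,-1,-1,-1,-1,-1],
  "xyz": [
    [0.01,0,0],
    [0.03,0,0],
    [0.05,0,0],
    [0.07,0,0],
    [0.08,0,0],
    [0.08,0,0],
    [0.08,0,0],
    [0.08,0,0]
  ],
  "spin": [0,0,0,0,0,0,0,0]
}}

```text
time: 18.55
position: [0.5351, 0.0477, 0.1157]
tool_rot: [0.102, 0.699, -0.102, 0.7]
force: [-0.7, 1.0, 6.3]
gripper_width: 0.0001
```

```bash
python3 - <<'E'
from h import *
f=[]
for i in range(4):
  o=arm.get_obs();arm.grab_frame("top");f.append(np.r_[o["force"],o["moment"],o["position"][2]])
print(np.round(f,4))
E
```

```text
[[-0.6828  0.9878  6.3015  0.2773 -0.0135  0.0711  0.1157]
 [-0.4354  0.861   6.8032  0.3025  0.0291  0.0073  0.1157]
 [ 0.1084  1.7562  6.7994  0.335  -0.046   0.0665  0.1157]
 [ 0.2558  1.7646  6.5985  0.3098 -0.1034  0.0268  0.1157]]
```

Call:
{"op": "drive_tool", "data": {
  "claw": [-1,-1,-1,-1,-1,-1,-1,-1],
  "xyz": [
    [0.01,0,0],
    [0.03,0,0],
    [0.05,0,0],
    [0.07,0,0],
    [0.08,0,0],
    [0.08,0,0],
    [0.08,0,0],
    [0.08,0,0]
  ],
  "spin": [0,0,0,0,0,0,0,0]
}}

```text
time: 19.75
position: [0.5354, 0.0479, 0.1115]
tool_rot: [0.102, 0.699, -0.102, 0.7]
force: [-1.1, 1.4, 8.9]
gripper_width: -0.0003
```

```bash
python3 look.py w8; python3 - <<'E'
from h import *
f=[]
for i in range(6):
  o=arm.get_obs();b=arm.grab_frame("scene");f.append(np.r_[o["force"],o["moment"],o["position"]])
print(np.round(f,4))
cv2.imwrite("pics/s8.png",b)
off=np.load("pics/s4off.npy");x,y=off;a=cv2.imread("pics/w8.png")
m=np.zeros((600,800,3),np.uint8)
m[:300,:300]=cv2.resize(a,(300,300*384//512)) if 0 else cv2.resize(a[60:310,135:385],(300,300),interpolation=cv2.INTER_CUBIC)
m[300:,:300]=cv2.resize(a[60:160,210:310],(300,300),interpolation=cv2.INTER_CUBIC)
m[:,300:]=cv2.resize(b[y+45:y+99,x+30:x+75],(500,600),interpolation=cv2.INTER_CUBIC)
cv2.imwrite("pics/m8.png",m)
o=arm.get_obs();R=Ro.from_quat(o["tool_rot"]).as_matrix();p=o["position"];ax,az=R[:,1],R[:,2]
pr=lambda X:((proj("scene",np.array(X))-off-[30,45])*[500/45,600/54]+[300,0]).round(0)
for h in(.060,.052):
  for s in((1,1),(1,-1),(-1,-1),(-1,1)):print(h,s,pr(np.array([*p[:2],h])+ax*.052*s[0]+az*.027*s[1]))
print("hub",pr([*p[:2],.086]))
for s in(1,-1):print("strap post at underside",pr(np.array([.534,.0473,.060])+ax*.078*s))
E
```

```text
19.75 [0.53544397 0.04792648 0.11148901] [[0.0019, 0.2855, 0.9584], [0.0005, 0.9584, -0.2855], [-1.0, 0.001, 0.0017]] [ 0.15  0.38 -0.39  1.94  0.19  0.85 -0.63] [-1.09  1.44  8.94] -0.00033874504484080414
[[-6.1160e-01  1.2388e+00  9.7119e+00  3.4710e-01  7.1400e-02 -2.4300e-02
   5.3540e-01  4.7900e-02  1.1150e-01]
 [-1.8331e+00  5.9360e-01  8.8945e+00  3.5530e-01  8.8800e-02  4.0400e-02
   5.3540e-01  4.8000e-02  1.1150e-01]
 [-8.1660e-01  1.2122e+00  9.6212e+00  3.3440e-01  1.2440e-01 -6.8000e-03
   5.3540e-01  4.7900e-02  1.1150e-01]
 [ 5.3600e-02  1.9810e+00  8.6765e+00  3.5380e-01  1.0470e-01  2.6000e-03
   5.3540e-01  4.7900e-02  1.1150e-01]
 [-3.4000e-01  1.2342e+00  9.1424e+00  3.5120e-01  1.0820e-01  2.2700e-02
   5.3540e-01  4.8000e-02  1.1150e-01]
 [-1.0322e+00  1.2758e+00  9.5108e+00  3.7940e-01  7.2400e-02 -2.1700e-02
   5.3540e-01  4.7900e-02  1.1150e-01]]
0.06 (1, 1) [558. 147.]
0.06 (1, -1) [394. 174.]
0.06 (-1, -1) [520. 309.]
0.06 (-1, 1) [691. 279.]
0.052 (1, 1) [558. 171.]
0.052 (1, -1) [395. 198.]
0.052 (-1, -1) [520. 334.]
0.052 (-1, 1) [690. 304.]
hub [539. 146.]
strap post at underside [444. 131.]
strap post at underside [638. 332.]
```

View pics/m8.png

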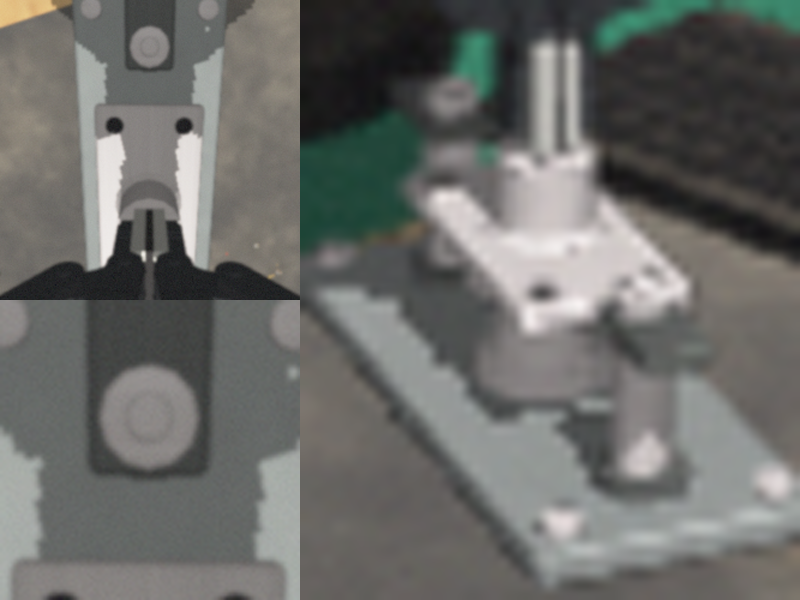

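The flange is level under the fingers: its corners are within a few zoomed pixels of the predicted level pose. Position puts it about 11.5 mm down and force about 10.5–11 mm. I'll add a small final push.

Call:
{"op": "drive_tool", "data": {
  "claw": [-1,-1,-1,-1,-1,-1,-1,-1],
  "xyz": [
    [0.006,0,0],
    [0.012,0,0],
    [0.012,0,0],
    [0.012,0,0],
    [0.012,0,0],
    [0.012,0,0],
    [0.012,0,0],
    [0.012,0,0]
  ],
  "spin": [0,0,0,0,0,0,0,0]
}}

```text
time: 21.1
position: [0.5355, 0.048, 0.1109]
tool_rot: [0.102, 0.699, -0.102, 0.7]
force: [-0.9, 1.2, 10.0]
gripper_width: -0.0002
```

```bash
python3 - <<'E'
from h import *
f=[]
for i in range(6):
  o=arm.get_obs();a=arm.grab_frame("wrist");f.append(np.r_[o["force"],o["position"]])
print(np.round(f,4),np.mean(f,0).round(3))
# plate-top height from its apparent width, compared with strap-top/base: far-corner columns by edge profile
o=arm.get_obs();g=cv2.cvtColor(a,cv2.COLOR_BGR2GRAY).astype(int)
r=np.mean(g[152:158],0);print(r[205:315].round(0).astype(int).tolist())
cv2.imwrite("pics/w9.png",a)
# does anything move against the earlier picture
b=cv2.imread("pics/w8.png");print("shift vs w8",cv2.phaseCorrelate(np.float32(b[150:230,200:320,1]),np.float32(a[150:230,200:320,1])))
R=Ro.from_quat(o["tool_rot"]).as_matrix();p=o["position"]
for h in(.056,.058,.060,.062):print(h,[proj("wrist",np.array([*p[:2],h])+R[:,1]*.045+R[:,2]*s*.027,o).round(1).tolist() for s in(-1,1)])
E
```

```text
[[-0.8766  1.1513 10.0285  0.5355  0.048   0.1109]
 [-0.7656  1.8715 10.3228  0.5355  0.0479  0.1109]
 [-0.1753  1.6422  9.5161  0.5355  0.048   0.1109]
 [-0.5475  0.5173  9.6593  0.5355  0.0479  0.1109]
 [-0.8259  1.5284  9.3486  0.5355  0.048   0.1109]
 [-0.1253  0.529   9.6129  0.5355  0.048   0.1109]] [-0.553  1.207  9.748  0.535  0.048  0.111]
[171, 172, 171, 172, 172, 172, 172, 165, 148, 129, 126, 127, 130, 130, 131, 133, 133, 132, 131, 132, 131, 129, 126, 124, 122, 122, 123, 126, 128, 130, 131, 133, 134, 133, 132, 132, 132, 131, 130, 131, 133, 132, 132, 132, 132, 131, 130, 131, 132, 131, 131, 130, 130, 129, 130, 132, 133, 132, 132, 131, 130, 130, 130, 130, 130, 130, 129, 128, 128, 128, 129, 128, 127, 126, 127, 127, 126, 128, 129, 129, 127, 126, 123, 124, 126, 127, 128, 129, 131, 130, 131, 132, 131, 130, 130, 127, 127, 125, 125, 131, 148, 165, 170, 171, 170, 171, 171, 170, 171, 168]
shift vs w8 ((-0.12223053174218279, -0.12740067652059395), 0.9522055339813232)
0.056 [[215.4, 156.8], [305.8, 156.7]]
0.058 [[214.9, 157.4], [306.4, 157.3]]
0.06 [[214.4, 158.1], [306.9, 158.0]]
0.062 [[213.9, 158.7], [307.5, 158.6]]
```

```bash
python3 -c "
from workcell import arm
print(arm.close_job(),arm.get_obs()['force'],arm.get_obs()['position'])"
```

```text
the job is handed in; nothing more can be done
the job is handed in; nothing more can be done
```

I placed the steel flange hub up on the domed rest, lengthwise from post to post. I let go and it balanced by itself. I then pressed straight down on the hub with the shut fingers and handed the job in at about 21 s, still holding it down.

**Push and depth:** Over the last readings the push was steady at about 9.7 N and the tool height did not change (0.1109 m). The height puts the rest about 12.1 mm down. The force suggests about 11.2 mm, so the two disagree by almost 1 mm. The plate's apparent width in the wrist picture fits an upper face at about 60 mm. Either way the rest is well short of its 20 mm bottom stop.

**Level:** In the last picture I viewed, just before the final 0.6 mm of push, three plate corners were within a few zoomed pixels of a level pose. The fourth was in shadow.

**Sideways force:** A force of about 1.3 N remained at the hub. I left it alone because nothing was moving.

The other things were not touched.

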